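Slide the loaded packing sled past its spring stop

TASK

The blue sled with two tins waits behind the red spring stop of its track. With your fingertips, press the yellow bar down behind the sled and keep it held down while you push the sled forward over the sunken stop to the end of the track, then let go so that the stop springs up and locks the sled there. Only press and push: do not lift the sled or the tins, keep the tins standing in it, and leave everything else on the table where it is.

Things in the scene. Friction and masses are not known exactly. Their poses are not given: they have to be found in the camera images.
- track: Fixed track: aluminium plate 170 mm (x) by 345 mm (y from -285 to +60), its top 10 mm above the table. Origin at table height under the centre of the red stop block; the sled slides to +y; z up. Guide rails at x = +-69.5 to +-79.5 mm, 26 mm above the table.
- end_stop (a point): Centre of the face of the dark steel end stop that the sled's front meets: track y = +31 mm, 31 mm above the table. The stop is 100 mm wide, its top 52 mm above the table.
- press_bar: Yellow press bar and red stop block, one rigid piece that only moves up and down (joint plunger). The bar is 40 mm wide with a flat top, on the track's centre line from track y = -260 to -7 mm, passing under the sled and open behind it. Sprung up, its top is 28 mm above the table. Origin: the track's origin, sinking as it is pressed.
- stop_top (a point): Centre of the top of the red stop block at the bar's +y end: 60 mm wide (x), 14 mm long (track y -7 to +7 mm). Sprung up, 39 mm above the table; it sinks together with the bar and blocks the sled unless down by 8 mm or more.
- plunger (a joint): How far press bar and stop block are pushed down, m: 0 sprung up, 0.012 fully down on a hard stop. Takes about 4 N to start and 8 to 9 N fully down, anywhere along the bar; springs up by itself when let go. The sled passes only while this is above 0.008.
- sled: Loose blue tray sled, 134 mm (x) by 130 mm (y), 52 mm high, 0.28 to 0.46 kg plus tins, on the track plate between the rails with 2.5 mm play each side. Origin: centre of its underside, 10 mm above the table; axes as the track's. Starts with its origin at track y -142 to -87 mm. Home: origin at track y -40 to -34 mm. Runners 53 mm either side of the centre straddle the bar. Sliding takes 2 to 8 N.
- sled_front (a point): Middle of the lower front edge of the white cross-member under the sled's front: 65 mm ahead of the sled's origin, 31 mm above the table. The cross-member is 18 mm long (y) and hits the raised stop block; once it is wholly past the block, the block can spring up behind it and locks the sled home (front 0 to 6 mm short of the end stop).
- sled_push (a point): Centre of the outer face of the sled's flat white rear wall, 65 mm behind the sled's origin, 47 mm above the table; the wall is 126 mm wide, from 32 to 62 mm above the table, over the yellow bar. Push here towards the track's +y.
- tin_a: Loose low tin, green band, diameter 60 mm, 32 mm high, 0.09 to 0.17 kg, standing in the sled's front compartment on its floor; origin centre of its underside (36 mm above the sled's origin; top 78 mm above the table). Must stay there.
- tin_b: Loose low tin, orange band, same size as tin_a, beside it. Must stay there.
- soup_can: Bystander: can with red label, diameter 66 mm, 100 mm high, on the far side of the track; origin centre of underside. Leave alone.
- jam_jar: Bystander: amber jar, diameter 64 mm, 95 mm high, on the far side of the track; origin centre of underside. Leave alone.
- cracker_box: Bystander: flat orange carton 50 x 110 x 35 mm lying on the robot's side of the track; origin centre of underside. Leave alone.
- label_stamp: Bystander: black hand stamp, foot diameter 40 mm, 64 mm high, on the robot's side of the track; origin centre of underside. Leave alone.
- mug: Bystander: blue mug, diameter 80 mm, 90 mm high, on the right; origin centre of underside. Leave alone.
- bean_can: Bystander: can with green label, diameter 74 mm, 110 mm high, on the left; origin centre of underside. Leave alone.
- marker_brush: Bystander: dusting brush lying on the table on the right; origin at its underside. Leave alone.
Mind the look-alikes: they are no part of the job. There is more than one size of the sled; the one meant has the size given above.

How it is judged:
On the way, in this order (a step that is already met when the one before it is completed fails the run):
1. the yellow bar is pressed well down by the fingers while the sled is still behind the stop (value of joint plunger above 0.0075 m and contact force between the fingers and press_bar above 1 N and y of sled in the frame of track below -0.068 m), for 0.1 s.
2. with the bar still held down by the fingers, the sled's front passes over the stop (value of joint plunger above 0.0075 m and contact force between the fingers and press_bar above 0.5 N and y of sled in the frame of track above -0.06 m), for 0.05 s.
At the end, for the whole second after the job is handed in: The sled rests flat in its track with its front within about 8 mm of the end stop (origin at track y -44 to -29 mm), the stop has sprung up behind its cross-member (plunger below 3 mm), both tins stand upright in the sled, and every bystander is within 20 mm of its start (y of sled in the frame of track between -0.044 and -0.029 m and x of sled in the frame of track between -0.006 and 0.006 m and z of sled in the frame of track between 0.006 and 0.014 m and value of joint plunger below 0.003 m and linear speed of sled below 0.01 m/s and angle between each of tin_a, tin_b's own z axis and vertical below 0.2 rad and z of tin_a in the frame of sled between 0.03 and 0.042 m and linear speed of each of tin_a, tin_b below 0.02 m/s and z of tin_b in the frame of sled between 0.03 and 0.042 m and distance of each of soup_can, jam_jar, cracker_box, label_stamp, mug, bean_can, marker_brush from where it was at the start of the episode below 0.02 m); the robot touches nothing.
It fails at once if the sled is lifted or tipped (z of sled in the frame of track above 0.02 m or angle between sled's own z axis and vertical above 0.15 rad).
It fails at once if a tin is lifted or tipped (z of any of tin_a, tin_b in the frame of sled above 0.051 m or angle between any of tin_a, tin_b's own z axis and vertical above 0.4 rad).
It fails at once if a bystander is disturbed (distance of any of soup_can, jam_jar, cracker_box, label_stamp, mug, bean_can, marker_brush from where it was at the start of the episode above 0.02 m).
It also fails if it takes over 35 s, if anything falls off the work surface, if the arm or the gripper's body presses on something with over 40 N, if the wrist force passes 120 N, or if a joint passes its speed limit or range.

ROBOT

A 6-joint arm with a two-finger parallel gripper is mounted at the origin on the work surface. World frame = base frame: x ahead of the robot, y to its left, z up, the work surface at z = 0. Lengths are in m, angles in rad, forces in N, time in s.
With the tool pointing down it reaches from about 0.275 to 0.85 m from the base axis. Payload 5.2 kg.
Tool frame: the origin (TCP) lies at the very end of the fingers, on their centre line; the grasp point (between the pads) lies 19 mm behind it; z points along the fingers, y is the line along which they close (so a half turn about z gives the same grasp; the last joint's range is limited). The gripper opens to 85 mm and grips with 20 to 120 N. Pads are 22 mm wide; open, the fingers measure 114 mm over their backs; the gripper's body (76 mm by 85 mm) begins 54 mm behind the grasp point. The pads swing forward as they close: fully open they stand 13 mm farther back than shut.
Start: joints at [1.015, 0.259, 1.535, -0, 1.348, -0.203], TCP at [0.19, 0.516, 0.231] pointing down, gripper open.
Joint ranges: [-3.14, 3.14], [-0.91, 2.08], [0.19, 2.58], [-1.22, 4.36], [0.22, 2.71], [-3.12, 3.12]. Speed limits (rad/s): [2.57, 2.57, 3.14, 3.14, 3.14, 3.14].

INTERFACE

Orientations are given as a rotation vector (axis times angle).
In Python, from plant import robot gives the robot as it stands.
- The arm moves only by the tool servo_tool, never from a script. Its argument "targets" is a list of rows, each a list of 2 entries, a list of its own where there are three numbers: the shift along the world's x, y, z in mm, then the turn, a rotation vector about the world's x, y, z in degrees. A call has 1 to 20 rows; each row is the pose to reach, as a shift and turn from the pose commanded when the call began; what a row does not reach only later rows make up. A row lasts 1/10 s, in which the tool goes at most 50 mm and 8.59 degrees, less where a joint would pass 70% of its speed; a pose out of reach is approached as far as the arm can. A call with a gripper value outside its range is refused whole. "gripper" is the opening in per cent of the stroke, from 0 (shut) to 100 (fully open), set as the call begins (left out, the last holds). The fingers move at their own pace and stop on an object; the grip force is fixed at half the most. Time passes only in rows, so rows that repeat a pose let the fingers close. It gives the time, the measured TCP pose, the force, the opening and the grip force at its end, in the units of the state.
- robot.observe(): the state, without advancing time (a new reading comes with each control period).
- robot.camera(name): name is "scene" or "top" or "wrist"; returns a dict with "img" (420x560x3 uint8, blue, green, red), "mtx" (3x3 intrinsics, pixels), "rvec" (rotation vector, rad) and "tvec" (3), from world to camera coordinates, as OpenCV has them. Camera axes: x right, y down, z forward; pixel columns grow to the right and rows downward; lengths in m; the calibration is good to about 2 mm. A picture is of the moment at which its call begins. There is no depth.
- robot.close_job(): hands the job in; it is judged then, once.
The state is a dict: "clock": time; "qpos": joint angles; "joint_velocities": joint speeds; "effort": joint torques, N m; "tool_pos": TCP position; "ee_rot": TCP orientation; "ft_force": force on the tool from outside, world axes, zero at the start; "ft_torque": the same for the moment, N m; "grip_width": finger opening in m; "grip_force": force on a finger pad.
Only numpy, scipy, OpenCV 4.12 (cv2) and the standard library are available. Lean on these libraries where they do the work, as an engineer would, in place of code of your own. Each camera call takes 0.05 s, during which the arm holds its last target. There are 200 camera calls.

## Working session

There is one attempt and no reset: what is moved stays moved. The work goes in short steps, Python scripts to look and compute and a tool call to move; the robot and the scene stay as the last step left them, time stands still between calls to the robot, and variables do not carry over. Pictures are saved under pics/ and viewed, at most 10 in all, crops included, and the job is handed in when it is done.

Besides the shell and the picture viewer there is one more tool, called after ">>>" as name(argument=value, ...) on one line, values as JSON. servo_tool: Moves the arm, as the interface text tells. Its arguments: {"type":"object","properties":{"targets":{"type":"array","items":{"type":"array"}},"gripper":{"type":"number"}},"required":["targets"]}

```bash
mkdir -p pics; python3 - <<'E'
from plant import robot
import cv2
for n in("top","scene"):
    c=robot.camera(n); cv2.imwrite(f"pics/{n}0.png",c["img"])
    import pickle; pickle.dump(c,open(f"{n}.pkl","wb"))
    print(n,c["mtx"].tolist(),c["rvec"],c["tvec"])
print(robot.observe())
E
```

```text
top [[437.3103019564834, 0.0, 272.7619109935881], [0.0, 437.3103019564834, 210.82051259173517], [0.0, 0.0, 1.0]] [ 2.20602392 -2.17162278  0.07827103] [-0.01416606  0.54381408  1.18946079]
scene [[434.74288071882387, 0.0, 280.9826857383343], [0.0, 434.74288071882387, 206.18852250359944], [0.0, 0.0, 1.0]] [ 0.61561367  2.51923753 -1.33970186] [ 0.48274253 -0.08704773  1.4386825 ]
{'clock': 0.1, 'qpos': array([ 1.01520314e+00,  2.59315583e-01,  1.53595797e+00, -1.14293250e-05,
        1.34801224e+00, -2.02778142e-01]), 'joint_velocities': array([ 0.00029011, -0.00204063, -0.00169059, -0.00054409,  0.00043275,
       -0.00026799]), 'effort': array([ 2.88132112e-03, -4.46969283e+01, -2.91247737e+01, -2.41654770e-04,
        6.25974280e-03,  5.11247748e-06]), 'tool_pos': array([0.18976481, 0.51572521, 0.23053965]), 'ee_rot': array([-5.51218369e-01, -3.09222963e+00,  2.47665140e-03]), 'ft_force': array([ 1.88170447,  0.560323  , -0.05842675]), 'ft_torque': array([ 0.03810835, -0.01267152, -0.03952702]), 'grip_force': 0.0, 'grip_width': 0.08524578805476513}
```

View pics/top0.png

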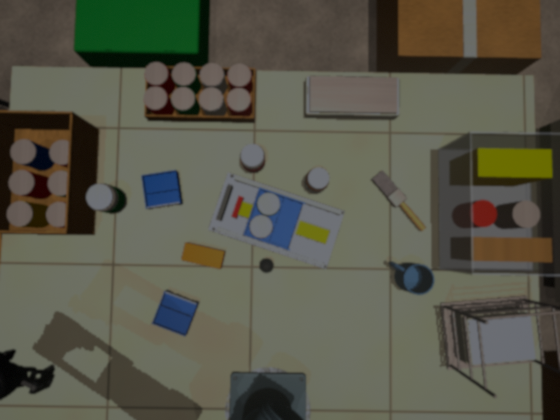

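View pics/scene0.png

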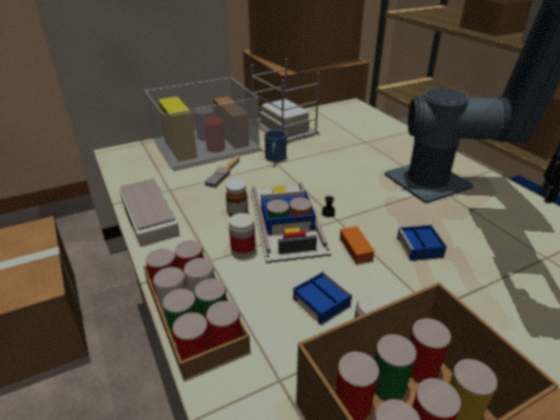

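The top view shows the track at (215–340, 178–265): red stop at (238,208), sled with tins at (272,218), yellow bar at (313,232). The end stop is on the left, so track +y points image-left and slightly up. The two other blue trays, at (162,189) and (176,312), are look-alikes.

```bash
cat > h.py <<'E'
import cv2,numpy as np
def ray(c,uv,z):
    uv=np.asarray(uv,float).reshape(-1,2)
    R=cv2.Rodrigues(c["rvec"])[0]; o=-R.T@c["tvec"].ravel()
    d=np.c_[(uv-c["mtx"][:2,2])/c["mtx"][[0,1],[0,1]],np.ones(len(uv))]@R
    return o+d*((z-o[2])/d[:,2])[:,None]
def blob(c,lo,hi,box):
    h=cv2.cvtColor(c["img"],cv2.COLOR_BGR2HSV); m=cv2.inRange(h,lo,hi)
    k=np.zeros_like(m);x0,y0,x1,y1=box;k[y0:y1,x0:x1]=m[y0:y1,x0:x1]
    ct=max(cv2.findContours(k,0,2)[0],key=cv2.contourArea)
    return cv2.boxPoints(cv2.minAreaRect(ct)),cv2.contourArea(ct)
E
python3 - <<'E'
from h import *; import pickle
from plant import robot
c=pickle.load(open("top.pkl","rb"))
for n,lo,hi,z in(("yel",(22,120,80),(36,255,255),.028),("red",(0,150,80),(12,255,255),.039),("blue",(100,120,60),(125,255,255),.05)):
    b,a=blob(c,lo,hi,(210,170,350,270) if n!="yel" else (285,210,350,270)); p=ray(c,b,z)[:,:2]
    e=p[1]-p[0],p[2]-p[1]
    print(n,a,b.round(1).tolist(),"ctr",p.mean(0).round(4),[(round(np.linalg.norm(v),4),round(np.degrees(np.arctan2(v[1],v[0])),1)) for v in e])
print(cv2.Rodrigues(robot.observe()["ee_rot"])[0].round(3))
cv2.imwrite("pics/crop.png",cv2.resize(c["img"][165:275,200:355],None,fx=5,fy=5,interpolation=2))
E
```

```text
yel 368.5 [[295.6000061035156, 233.1999969482422], [299.70001220703125, 220.89999389648438], [328.79998779296875, 230.60000610351562], [324.70001220703125, 242.89999389648438]] ctr [ 0.4873 -0.1142] [(np.float64(0.0355), np.float64(-17.7)), (np.float64(0.0838), np.float64(-107.6))]
red 52.0 [[232.5, 215.5], [238.60000610351562, 197.1999969482422], [242.1999969482422, 198.39999389648438], [236.10000610351562, 216.6999969482422]] ctr [0.5516 0.0908] [(np.float64(0.0524), np.float64(-17.2)), (np.float64(0.0103), np.float64(-107.6))]
blue 975.5 [[260.79998779296875, 239.60000610351562], [276.0, 194.0], [302.1000061035156, 202.6999969482422], [286.8999938964844, 248.3000030517578]] ctr [ 0.5146 -0.0293] [(np.float64(0.1293), np.float64(-17.5)), (np.float64(0.0741), np.float64(-107.6))]
[[-0.938  0.346 -0.001]
 [ 0.346  0.938 -0.001]
 [ 0.    -0.002 -1.   ]]
```

View pics/crop.png

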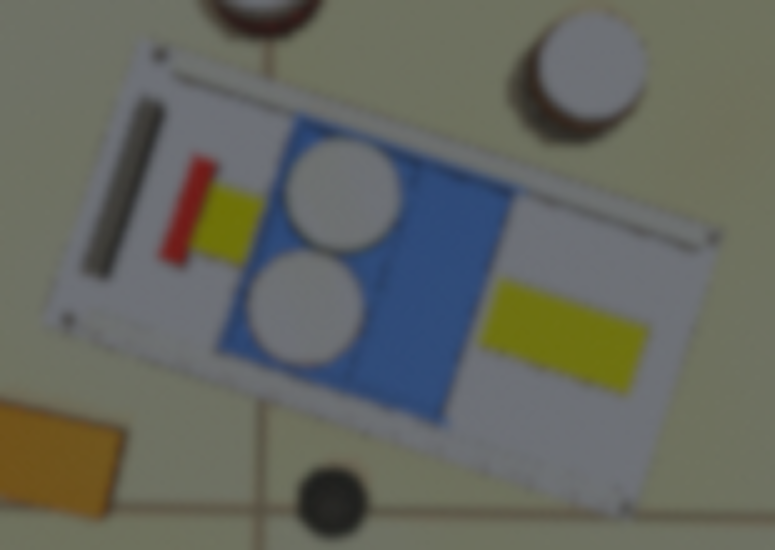

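The measurements fit together. The bar is centred on the track axis (0.4 mm off), its rear end is at track y = -257 mm, and the track yaw is -17.5°. I'll move above the open part of the bar with the fingers shut, their closing line across the track.

>>> servo_tool(targets=[[[300,-621,-80],[0,0,-87.3]],[[300,-621,-80],[0,0,-87.3]],[[300,-621,-80],[0,0,-87.3]],[[300,-621,-80],[0,0,-87.3]],[[300,-621,-80],[0,0,-87.3]],[[300,-621,-80],[0,0,-87.3]],[[300,-621,-80],[0,0,-87.3]],[[300,-621,-80],[0,0,-87.3]],[[300,-621,-80],[0,0,-87.3]],[[300,-621,-80],[0,0,-87.3]],[[300,-621,-80],[0,0,-87.3]],[[300,-621,-80],[0,0,-87.3]],[[300,-621,-80],[0,0,-87.3]],[[300,-621,-80],[0,0,-87.3]],[[300,-621,-80],[0,0,-87.3]],[[300,-621,-80],[0,0,-87.3]],[[300,-621,-80],[0,0,-87.3]],[[300,-621,-80],[0,0,-87.3]],[[300,-621,-80],[0,0,-87.3]],[[300,-621,-80],[0,0,-87.3]]], gripper=0)

```text
clock: 2.1
tool_pos: [0.4899, -0.104, 0.1517]
ee_rot: [2.532, 1.859, 0.0]
ft_force: [0.3, -0.2, -0.4]
grip_width: 0.0
grip_force: 0.0
```

```bash
python3 - <<'E'
from h import *
from plant import robot
c=robot.camera("wrist"); cv2.imwrite("pics/w1.png",c["img"])
s=robot.observe();print(s["tool_pos"],cv2.Rodrigues(s["ee_rot"])[0].round(3).tolist())
u=np.array([.301,.954]);x=np.array([.954,-.301]);o=np.array([.5516,.0908])
for n,lo,hi,z in(("yel",(22,120,60),(36,255,255),.028),("blue",(100,120,50),(125,255,255),.062)):
    b,a=blob(c,lo,hi,(0,0,560,420)); p=ray(c,b,z)[:,:2]-o
    print(n,a,b.round().tolist(),(np.c_[p@x,p@u]*1000).round(1).tolist())
E
```

```text
[ 0.48997033 -0.10416964  0.15162508] [[0.3, 0.954, 0.0], [0.954, -0.3, -0.0], [-0.0, 0.0, -1.0]]
yel 1240.0 [[257.0, 248.0], [257.0, 204.0], [296.0, 204.0], [296.0, 248.0]] [[-18.7, -258.3], [-17.9, -211.9], [19.5, -211.9], [20.6, -258.2]]
blue 14442.5 [[184.0, 0.0], [369.0, 0.0], [369.0, 166.0], [184.0, 166.0]] [[-63.3, -54.4], [64.1, -54.2], [75.1, -169.2], [-73.8, -169.4]]
```

View pics/w1.png

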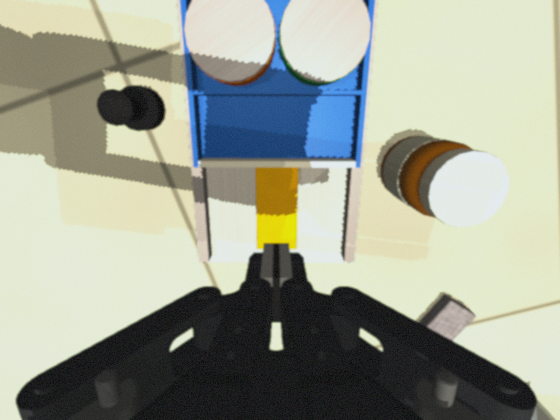

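The wrist view confirms it. The yellow bar (257–296, 165–248) lies straight ahead on the centre line, the sled's white rear wall is at row ~163, and the fingers shut centrally at (276,245). Next I'll lower and press.

>>> servo_tool(targets=[[[0,-1,-45],[0,0,0]],[[0,-1,-85],[0,0,0]],[[0,-1,-110],[0,0,0]],[[0,-1,-120],[0,0,0]],[[0,-1,-123],[0,0,0]],[[0,-1,-126],[0,0,0]],[[0,-1,-129],[0,0,0]],[[0,-1,-132],[0,0,0]],[[0,-1,-134],[0,0,0]],[[0,-1,-134],[0,0,0]],[[0,-1,-134],[0,0,0]]])

```text
clock: 3.25
tool_pos: [0.4907, -0.106, 0.019]
ee_rot: [2.532, 1.857, 0.002]
ft_force: [-2.9, 1.8, 7.4]
grip_width: 0.0003
grip_force: 3.6
```

>>> servo_tool(targets=[[[0,0,-2],[0,0,0]],[[0,0,-4],[0,0,0]],[[0,0,-4],[0,0,0]],[[2,5,-4],[0,0,0]],[[3,10,-4],[0,0,0]],[[5,14,-4],[0,0,0]],[[6,19,-4],[0,0,0]],[[7,22,-4],[0,0,0]],[[8,25,-4],[0,0,0]],[[9,28,-4],[0,0,0]]])

```text
clock: 4.25
tool_pos: [0.502, -0.0806, 0.0162]
ee_rot: [2.526, 1.854, 0.003]
ft_force: [-2.4, -7.7, 8.0]
grip_width: 0.0001
grip_force: 4.1
```

>>> servo_tool(targets=[[[0,4,-1],[0,0,0]],[[0,8,-1],[0,0,0]],[[0,12,-1],[0,0,0]],[[1,16,-1],[0,0,0]],[[3,20,-1],[0,0,0]],[[4,24,-1],[0,0,0]],[[5,28,-1],[0,0,0]],[[6,32,-1],[0,0,0]],[[8,36,-1],[0,0,0]],[[9,40,-1],[0,0,0]],[[10,44,-1],[0,0,0]],[[10,44,-1],[0,0,0]]])

```text
clock: 5.45
tool_pos: [0.5131, -0.0368, 0.0159]
ee_rot: [2.525, 1.853, 0.006]
ft_force: [-1.9, -8.4, 13.0]
grip_width: -0.0003
grip_force: 6.6
```

>>> servo_tool(targets=[[[1,3,0],[0,0,0]],[[2,6,0],[0,0,0]],[[3,9,0],[0,0,0]],[[4,12,0],[0,0,0]],[[5,15,0],[0,0,0]],[[5,17,0],[0,0,0]],[[6,19,0],[0,0,0]],[[6,19,0],[0,0,0]]])

```text
clock: 6.25
tool_pos: [0.5189, -0.0179, 0.016]
ee_rot: [2.525, 1.853, 0.006]
ft_force: [-2.3, -9.3, 13.6]
grip_width: 0.0001
grip_force: 6.8
```

```bash
python3 - <<'E'
from h import *
from plant import robot
c=robot.camera("top"); cv2.imwrite("pics/t2.png",cv2.resize(c["img"][165:275,200:355],None,fx=5,fy=5,interpolation=2))
w=robot.camera("wrist"); cv2.imwrite("pics/w2.png",w["img"])
u=np.array([.301,.954]);o=np.array([.5516,.0908])
b,a=blob(c,(100,120,50),(125,255,255),(205,165,350,275)); p=ray(c,b,.062)[:,:2]-o
print(((p@u)*1000).round(1))
E
```

```text
[28.7 33.   9.1  5. ]
```

View pics/w2.png

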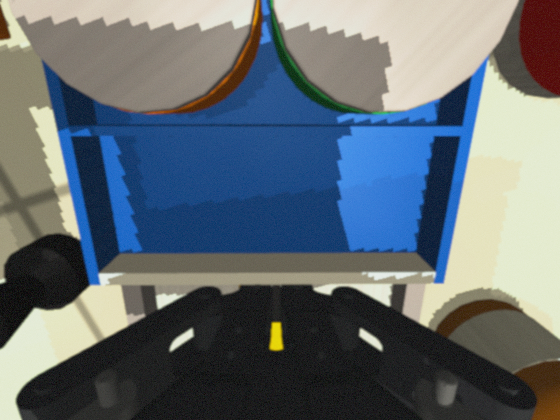

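View pics/t2.png

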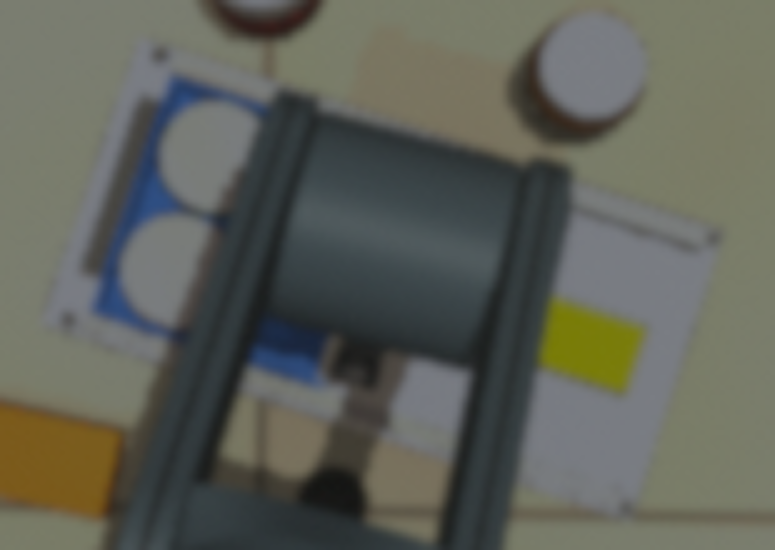

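The sled is almost at the end stop, both tins are standing, and the bar is still down. I'll push a few more millimetres until the force rises.

>>> servo_tool(targets=[[[0,1,0],[0,0,0]],[[1,3,0],[0,0,0]],[[1,4,0],[0,0,0]],[[2,5,0],[0,0,0]],[[2,5,0],[0,0,0]]])

```text
clock: 6.85
tool_pos: [0.5194, -0.0162, 0.016]
ee_rot: [2.523, 1.854, -0.002]
ft_force: [-11.2, -26.7, 17.5]
grip_width: 0.0001
grip_force: 5.9
```

It is against the end stop: the push force rose to 29 N with hardly any travel. I'll back off the wall a little, then lift.

>>> servo_tool(targets=[[[-1,-4,0],[0,0,0]],[[-3,-8,0],[0,0,0]],[[-4,-12,0],[0,0,0]],[[-5,-15,0],[0,0,0]],[[-5,-15,8],[0,0,0]],[[-5,-15,18],[0,0,0]],[[-5,-15,40],[0,0,0]],[[-5,-15,80],[0,0,0]],[[-20,-60,125],[0,0,0]],[[-35,-100,160],[0,0,0]],[[-50,-150,180],[0,0,0]],[[-60,-190,190],[0,0,0]],[[-60,-190,190],[0,0,0]],[[-60,-190,190],[0,0,0]]])

```text
clock: 8.25
tool_pos: [0.4572, -0.2031, 0.2046]
ee_rot: [2.533, 1.85, 0.001]
ft_force: [1.1, -0.1, -0.2]
grip_width: 0.0001
grip_force: 0.0
```

```bash
python3 - <<'E'
from h import *
from plant import robot
c=robot.camera("top"); cv2.imwrite("pics/t3.png",cv2.resize(c["img"][140:280,150:360],None,fx=3.8,fy=3.8,interpolation=2))
u=np.array([.301,.954]);o=np.array([.5516,.0908])
b,a=blob(c,(100,120,50),(125,255,255),(205,165,350,275)); p=ray(c,b,.062)[:,:2]-o
print(((p@u)*1000).round(1))
E
```

```text
[-18.6 -18.  -89.9 -89.9]
```

View pics/t3.png

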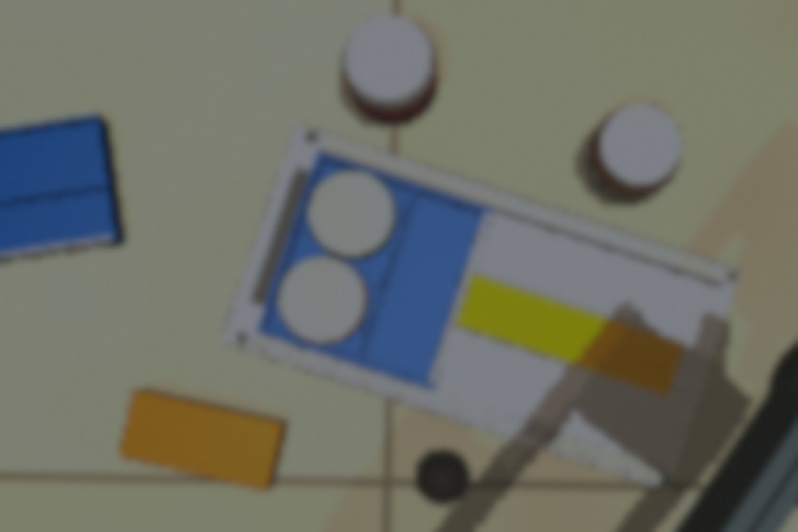

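The sled sits against the end stop with both tins upright, and the bystanders haven't moved. Handing in.

```bash
python3 -c "
from plant import robot
print(robot.close_job())"
```

```text
the job is handed in; nothing more can be done
None
```

I pressed the bar down, pushed the sled to the end stop with both tins still standing, let go and handed the job in; the raised stop is hidden under the sled so I couldn't see it lock, and no verdict came back.

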